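Roll the round speaker into its desk cradle

TASK

The round portable speaker is lying loose on the desk: with your fingertips, gently roll it on its side along the desk, up over the low lip and into the V of its plywood cradle, so that it rests level on both faces of the V centred so that neither end sticks out past the cradle; nudge its end if it needs centring. Only push it, never lift or carry it, never let it run away at speed, and leave everything else on the desk undisturbed. Take your hand off it when it is seated.

Things in the scene. Friction and masses are not known exactly. Their poses are not given: they have to be found in the camera images.
- speaker: Cylindrical loudspeaker, 58 mm in diameter, 176 mm long, about 0.45 kg, smooth aluminium with black end rings. It rolls easily, stops soon when not pushed, and slides along its length at 1 to 3 N. Origin at its centre (29 mm above the desk); x axis along the cylinder; z, through its strip of buttons, starts upward and turns with it. Lies 170-240 mm before the cradle (+y side), up to 25 mm off its middle, 9 degrees askew.
- cradle: Fixed V-cradle of folded 5 mm light plywood, 190 mm long along its x axis (the trough). Origin on the desk below the axis of a seated speaker, midway along; z up; +y points to the low entry side: roll in along -y. The V's bottom is at y -6 mm, height 4 mm; its front face slopes 25 degrees, its back face 45 degrees, up to y -42 mm, height 40 mm; a vertical leg ends the cradle at y -49 mm.
- cradle_lip (a point): Middle of the cradle's front lip: 24 mm to +y of the cradle's origin, 18 mm above the desk; axes as the cradle's. The V begins behind it; before it the entry ramp falls at 14 degrees to the desk, which it meets 92 mm to +y of the cradle's origin.
- cradle_seat (a point): Where the centre of a seated, centred speaker comes to lie: 39 mm above the cradle's origin; axes as the cradle's.
- mug: Clear glass mug, 82 mm in diameter, 98 mm high, standing beyond the far end of the speaker's path; origin at the centre of its underside. Bystander.
- glue: Glue stick standing upright, 29 mm in diameter, 102 mm high, at the robot's end of the speaker's path; origin at the centre of its underside. Bystander.
- cream: White tube of hand cream standing on its cap, 46 mm in diameter, 105 mm high, behind the cradle; origin at the centre of its underside. Bystander.
- earbuds: White earbud case, 62 x 48 x 26 mm, behind the cradle; origin at the centre of its underside. Bystander.
- spray: Clear spray bottle with white trigger head, 68 mm in diameter, 200 mm high, on the left of the desk; origin at the centre of its underside. Bystander.
- phone: Phone lying flat, 158 x 75 x 9 mm, on the left of the desk; origin at the centre of its underside, x along its length. Bystander.
There are look-alikes about, which are no part of the job. What is shaped like the speaker but pink, red or yellow is not meant.

How it is judged:
On the way:
1. on its way to the cradle the speaker has turned over on the desk by rolling (buttons underneath) (angle between speaker's own z axis and vertical above 2.1 rad and y of speaker in the frame of cradle above 0.05 m and height (world z) of speaker below 0.045 m), for 0.02 s.
At the end, for the whole second after the job is handed in: The speaker lies at rest touching both faces of the V: centre within 5 mm of its place across the trough and 4 mm of its seated height (38.9 mm), axis within 0.06 rad of the trough, its middle within 12 mm of the cradle's middle (no end more than 5 mm past it) (x of speaker in the frame of cradle between -0.012 and 0.012 m and y of speaker in the frame of cradle between -0.005 and 0.005 m and z of speaker in the frame of cradle between 0.0349 and 0.0429 m and angle between the x axis of speaker and the x axis of cradle, either way round below 0.06 rad and linear speed of speaker below 0.02 m/s and angular speed of speaker below 0.3 rad/s).
It fails at once if the speaker is lifted or carried (its centre rises above 65 mm; rolling over the lip takes it to about 47 mm) (height (world z) of speaker above 0.065 m).
It fails at once if the speaker runs away (faster than 0.6 m/s) (linear speed of speaker above 0.6 m/s).
It fails at once if a bystander is moved by more than 30 mm or tipped (distance of any of mug, cream, glue, earbuds, spray, phone from where it was at the start of the episode above 0.03 m or angle between any of mug, cream, glue, earbuds, spray, phone's own z axis and vertical above 0.35 rad).
It also fails if it takes over 56 s, if anything falls off the work surface, if the arm or the gripper's body presses on something with over 40 N, if the wrist force passes 120 N, or if a joint passes its speed limit or range.

ROBOT

A 7-joint arm with a two-finger parallel gripper is mounted at the origin on the work surface. World frame = base frame: x ahead of the robot, y to its left, z up, the work surface at z = 0. Lengths are in m, angles in rad, forces in N, time in s.
With the tool pointing down it reaches from about 0.425 to 0.925 m from the base axis. Payload 6.8 kg.
Tool frame: the origin (TCP) lies midway between the tips of the shut fingers; the grasp point (between the pads) lies 19 mm behind it; z points along the fingers, y is the line along which they close (so a half turn about z gives the same grasp; the last joint's range is limited). The gripper opens to 85 mm and grips with 20 to 120 N. Pads are 22 mm wide; open, the fingers measure 114 mm over their backs; the gripper's body (76 mm by 85 mm) begins 54 mm behind the grasp point. The pads swing forward as they close: fully open they stand 13 mm farther back than shut.
Start: joints at [1.025, 0.477, 0.022, 1.555, -0.011, 1.109, -0.083], TCP at [0.286, -0.611, 0.231] pointing down, gripper open.
Joint ranges: [-2.96, 2.96], [-0.34, 2.1], [-1.41, 1.46], [0.24, 2.44], [-1.37, 4.51], [0.17, 1.92], [-2.96, 2.96]. Speed limits (rad/s): [2.39, 2.39, 3.14, 3.14, 3.14, 3.14, 3.14].

INTERFACE

Orientations are given as a rotation vector (axis times angle).
In Python, from bench import get_obs, grab_frame, camera_params, r gives the robot as it stands.
- The arm moves only by the shell command python3 -m jog 'ROWS' [FORCE]. ROWS is JSON, a list of rows, each an object of numbers: "rx", "ry", "rz": the turn, a rotation vector about the world's x, y, z scaled (see below); "x", "y", "z": the shift along the world's x, y, z scaled (see below); "jaw": the opening, from -1 (shut) to 1 (fully open). In form: [{"rx": .., "ry": .., "rz": .., "x": .., "y": .., "z": .., "jaw": ..}, ...]. A call has 1 to 8 rows; each row shifts and turns the commanded pose from where the row before left it; what a row does not reach is not made up. The controller multiplies each number of a shift by 60 mm and each number of a turn by 10 degrees. A row lasts 1/8 s, in which the tool goes at most 62.5 mm and 10.7 degrees, less where a joint would pass 70% of its speed; a pose out of reach is approached as far as the arm can. A call with a number of a shift or a turn outside -1 to 1 is refused whole. A call with a gripper value outside its range is refused whole. The fingers move at their own pace and stop on an object; FORCE is the grip in N (left out, the last holds). Time passes only in rows, so rows that do not move let the fingers close. It gives the time, the measured TCP pose, the force, the opening and the grip force at its end, in the units of the state.
- get_obs(): the state, without advancing time (a new reading comes with each control period).
- grab_frame(name): name is "scene" or "top" or "wrist"; returns the picture (480x640x3 uint8, red, green, blue); there is no depth.
- camera_params(name): a dict with "fx", "fy", "cx", "cy" (pixels), "R" (3x3) and "t" (3): a world point X has camera coordinates R X + t. Camera axes: x right, y down, z forward; pixel columns grow to the right and rows downward; lengths in m; the calibration is good to about 2 mm. A picture is of the moment at which its call begins: read the wrist's pose just before it. camera_params takes no time and is no camera call; for the wrist camera it gives the pose at the moment of the call.
- r.hand_in(): hands the job in; it is judged then, once.
The state is a dict: "clock": time; "joints": joint angles; "qvel": joint speeds; "tau": joint torques, N m; "tcp_pos": TCP position; "orientation": TCP orientation; "contact_force": force on the tool from outside, world axes, zero at the start; "moment": the same for the moment, N m; "grip_width": finger opening in m; "gripper_force": force on a finger pad.
Only numpy, scipy, OpenCV 4.12 (cv2) and the standard library are available. Lean on these libraries where they do the work, as an engineer would, in place of code of your own. Each camera call takes 0.05 s, during which the arm holds its last target. There are 200 camera calls.

## Working session

There is one attempt and no reset: what is moved stays moved. The work goes in short steps, Python scripts to look and compute and a shell command to move; the robot and the scene stay as the last step left them, time stands still between calls to the robot, and variables do not carry over. Pictures are saved under pics/ and viewed, at most 10 in all, crops included, and the job is handed in when it is done.

```bash
ls; mkdir -p pics; python3 - <<'E'
from bench import *
import cv2
for n in("scene","top"):
    cv2.imwrite(f"pics/{n}0.png",grab_frame(n)[:,:,::-1]); p=camera_params(n); print(n,p)
o=get_obs();print(o["clock"],o["tcp_pos"],o["orientation"],o["grip_width"])
E
```

```text
pics
scene {'fx': 458.0417721035425, 'fy': 458.0417721035425, 'cx': 312.7016231102894, 'cy': 242.3354774002537, 'R': array([[ 0.53454349,  0.84510065, -0.00825499],
       [ 0.52126573, -0.33736823, -0.783878  ],
       [-0.66524078,  0.41471384, -0.62086   ]]), 't': array([-0.23424682, -0.25169606,  1.41863937])}
top {'fx': 468.1709214477304, 'fy': 468.1709214477304, 'cx': 318.5975335830085, 'cy': 234.46703857837554, 'R': array([[ 0.01687708, -0.9992071 ,  0.03606015],
       [-0.98926204, -0.02192389, -0.144499  ],
       [ 0.14517501, -0.03323422, -0.98884766]]), 't': array([-0.06890927,  0.52276374,  0.92563314])}
0.1 [ 0.28590458 -0.61085169  0.23040025] [-3.06502248e+00 -6.81904945e-01  7.98004754e-04] 0.08532954259535991
```

View pics/scene0.png

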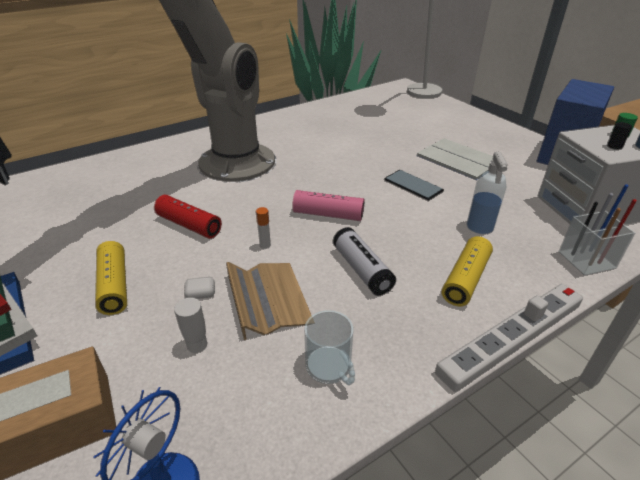

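View pics/top0.png

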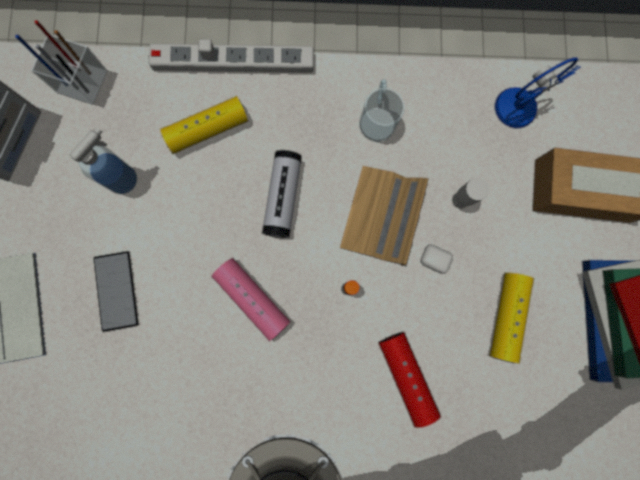

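The silver cylinder with black end rings is at top (283,194) and scene (364,260). Look-alikes in the top view are pink (250,298), red (408,380), and yellow (203,124) and (512,317). I choose the silver one. The cradle is the wood at top (385,215), with the mug at (380,115) and the glue at (351,288).

```bash
cat > h.py <<'E'
import numpy as np,cv2
from bench import *
def ray(n,uv,z,p=None):
    p=p or camera_params(n); uv=np.atleast_2d(uv).astype(float)
    d=np.c_[(uv[:,0]-p["cx"])/p["fx"],(uv[:,1]-p["cy"])/p["fy"],np.ones(len(uv))]@p["R"]
    c=-p["R"].T@p["t"]
    return c+d*((z-c[2])/d[:,2])[:,None]
def proj(n,X,p=None):
    p=p or camera_params(n); c=np.atleast_2d(X)@p["R"].T+p["t"]
    return np.c_[c[:,0]/c[:,2]*p["fx"]+p["cx"],c[:,1]/c[:,2]*p["fy"]+p["cy"]]
def biggest(m):
    cs,_=cv2.findContours(m.astype(np.uint8),0,2); return max(cs,key=cv2.contourArea)
def quad(c):
    h=cv2.convexHull(c)
    for e in np.arange(2,30,.5):
        a=cv2.approxPolyDP(h,e,True)
        if len(a)<=4: return a[:,0]
E
python3 - <<'E'
from h import *
f=cv2.imread("pics/top0.png"); hsv=cv2.cvtColor(f,cv2.COLOR_BGR2HSV)
print(hsv[215,365],hsv[215,390],hsv[194,272],hsv[200,292],hsv[155,285],hsv[300,200])
m=np.zeros(f.shape[:2],bool); m[155:275,330:435]=1
w=m&(hsv[...,1]>70)
c=biggest(cv2.morphologyEx(w.astype(np.uint8),cv2.MORPH_CLOSE,np.ones((15,15)))); q=quad(c); print("cradle q",q.tolist())
for z in(0,.04): print(z,ray("top",q,z).round(4).tolist())
g=f.copy(); cv2.polylines(g,[q],1,(0,0,255))
dark=(hsv[...,2]<60); d=np.zeros_like(m); d[140:245,255:310]=1
n,l,s,ce=cv2.connectedComponentsWithStats((dark&d).astype(np.uint8))
for i in range(1,n):
    if s[i,4]>60: print("dark",s[i].tolist(),ce[i])
cv2.imwrite("pics/crop1.png",cv2.resize(g[90:310,230:450],None,fx=2.7,fy=2.7,interpolation=cv2.INTER_CUBIC))
print("glue",ray("top",(352,288),.102),"mug",ray("top",(378,125),0))
E
```

```text
[ 17 115 131] [105  12  85] [114   9 144] [90  8 95] [116  54  33] [ 30  11 161]
cradle q [[363, 166], [427, 179], [404, 264], [341, 247]]
0 [[0.6842, -0.1552, 0.0], [0.6585, -0.2968, 0.0], [0.47, -0.2439, -0.0], [0.5037, -0.1085, 0.0]]
0.04 [[0.6721, -0.15, 0.04], [0.6474, -0.2859, 0.04], [0.4665, -0.2352, 0.04], [0.4989, -0.1052, 0.04]]
dark [275, 151, 26, 11, 144] [288.29861111 154.54166667]
dark [263, 226, 27, 12, 249] [276.26907631 231.26907631]
glue [[ 0.4134994  -0.12176537  0.102     ]] mug [[ 7.79627199e-01 -1.88502789e-01  1.11022302e-16]]
```

View pics/crop1.png

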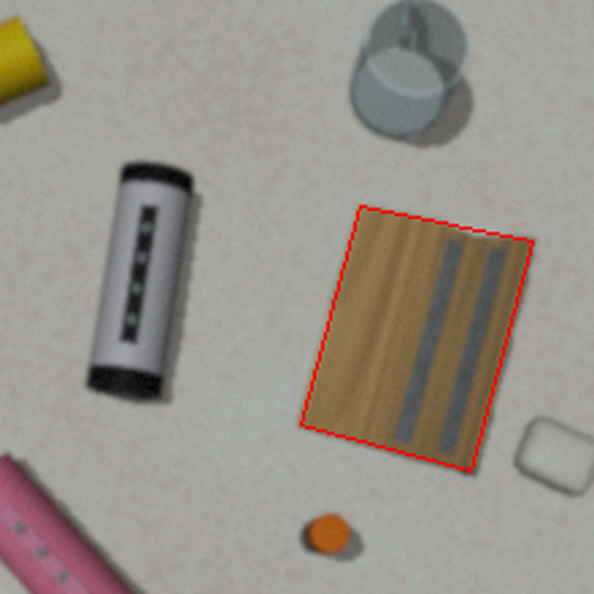

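The crop confirms the choice: a silver body, black rings, and a button strip facing up. The cradle outline fits well. Next I work out the poses in the cradle frame.

```bash
cat >> h.py <<'E'
TH=np.radians(-15.1); O=np.array([.569,-.2203]); XA=np.array([np.cos(TH),np.sin(TH)]); YA=np.array([-XA[1],XA[0]])
def toC(p): p=np.asarray(p)[...,:2]-O; return np.stack([p@XA,p@YA],-1)
def toW(c): return O+c[0]*XA+c[1]*YA
E
python3 - <<'E'
from h import *
# cradle check from scene: project model corners
crp=lambda u,v:(230+u/2.7,90+v/2.7)
far=ray("top",crp(157.5,164),.050)[0]; near=ray("top",crp(125,394),.018)[0]
print(far,near,np.linalg.norm(far-near)); a=far-near
print("ang",np.degrees(np.arctan2(a[1],a[0])),"ctr",(far+near)/2,"inC",toC((far+near)/2))
g=cv2.imread("pics/scene0.png")
P=[[*toW(c[:2]),c[2]] for c in [(.095,.092,0),(-.095,.092,0),(-.095,-.042,.04),(.095,-.042,.04),(.095,.024,.018),(-.095,.024,.018),(.095,-.006,.004),(-.095,-.006,.004)]]+[far,near]
print(toC(ray("top",(352,288),.102)),toC(ray("top",(378,125),0)))
for u in proj("scene",np.array(P)): cv2.circle(g,tuple(int(x) for x in u.round()),1,(0,0,255),-1)
cv2.imwrite("pics/crop2.png",cv2.resize(g[200:400,200:420],None,fx=2.9,fy=2.9))
E
```

```text
[0.6976186  0.00784378 0.05      ] [0.52206288 0.02936047 0.018     ] 0.17974086539926323
ang -6.987513362347336 ctr [0.60984074 0.01860212 0.034     ] inC [-0.02280446  0.24129266]
[[-0.17580029  0.05462388]] [[0.19507148 0.08556867]]
```

View pics/crop2.png

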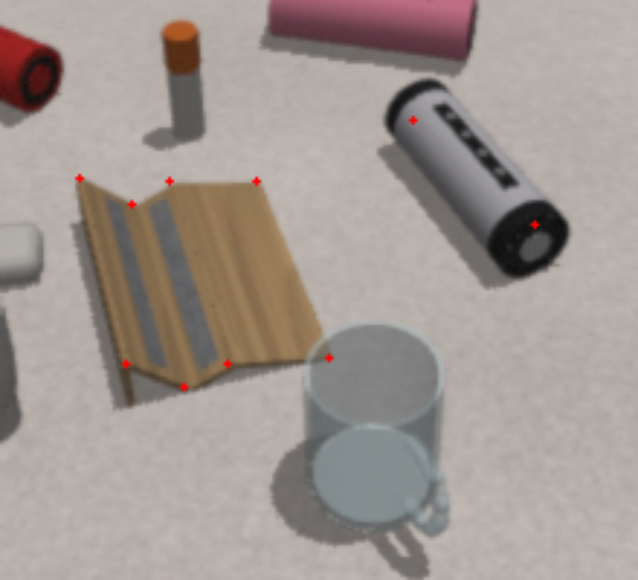

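Projecting the cradle corners into the scene view matches the picture. In the cradle frame the speaker sits at (-23, 241) mm and is about 8° askew, so rolling it along its own normal first also drifts it towards the centre. I go behind it now.

```bash
python3 -m jog '[{"x":0.4,"y":0.84,"rz":0.42,"jaw":1},{"x":0.4,"y":0.84,"rz":0.42,"jaw":1},{"x":0.4,"y":0.84,"rz":0.42,"jaw":1},{"x":0.4,"y":0.84,"rz":0.42,"jaw":1},{"x":0.4,"y":0.84,"rz":0.42,"jaw":1},{"x":0.4,"y":0.84,"rz":0.42,"jaw":1},{"x":0.4,"y":0.84,"rz":0.42,"jaw":1}]' && python3 -m jog '[{"x":0.4,"y":0.84,"rz":0.42,"jaw":1},{"x":0.4,"y":0.84,"rz":0.42,"jaw":1},{"x":0.4,"y":0.84,"rz":0.42,"jaw":1},{"x":0.4,"y":0.84,"rz":0.42,"jaw":1},{"x":0.4,"y":0.84,"rz":0.42,"jaw":1},{"x":0.4,"y":0.84,"rz":0.42,"jaw":1},{"x":0.4,"y":0.84,"rz":0.42,"jaw":1},{"jaw":1}]'
cat >> h.py <<'E'
from scipy.spatial.transform import Rotation as Ro
def st():
    o=get_obs(); M=Ro.from_rotvec(o["orientation"]).as_matrix()
    print("t",round(o["clock"],2),"tcp",o["tcp_pos"].round(4) if hasattr(o["tcp_pos"],"round") else o["tcp_pos"],"C",toC(o["tcp_pos"]).round(4),"closing deg",round(np.degrees(np.arctan2(M[1,1],M[0,1]))%180-180,1),"toolz",M[:,2].round(3),"F",np.round(o["contact_force"],1))
E
python3 -c "from h import *;st()"
```

```text
t 0.1 tcp [ 0.2859 -0.6109  0.2304] C [-0.1716 -0.4508] closing deg -64.9 toolz [-0.001  0.001 -1.   ] F [-0.1 -0.5  0.5]validation failed for argument at $[0]...
```

```bash
python3 -m jog '[{"rx":0,"ry":0,"rz":0.42,"x":0.4,"y":0.84,"z":0,"jaw":1},{"rx":0,"ry":0,"rz":0.42,"x":0.4,"y":0.84,"z":0,"jaw":1},{"rx":0,"ry":0,"rz":0.42,"x":0.4,"y":0.84,"z":0,"jaw":1},{"rx":0,"ry":0,"rz":0.42,"x":0.4,"y":0.84,"z":0,"jaw":1},{"rx":0,"ry":0,"rz":0.42,"x":0.4,"y":0.84,"z":0,"jaw":1},{"rx":0,"ry":0,"rz":0.42,"x":0.4,"y":0.84,"z":0,"jaw":1},{"rx":0,"ry":0,"rz":0.42,"x":0.4,"y":0.84,"z":0,"jaw":1}]'
python3 -c "from h import *;st()"
```

```text
clock: 0.98
tcp_pos: [0.4545, -0.2568, 0.2311]
orientation: [-2.791, -1.441, 0.0]
contact_force: [0.9, -0.6, 0.2]
grip_width: 0.0856
gripper_force: 0.0
t 0.97 tcp [ 0.4545 -0.2568  0.2311] C [-0.1011 -0.0651] closing deg -35.4 toolz [-0. -0. -1.] F [ 0.9 -0.6  0.2]
```

```bash
python3 -m jog '[{"rx":0,"ry":0,"rz":0.41,"x":0.39,"y":0.84,"z":0,"jaw":1},{"rx":0,"ry":0,"rz":0.41,"x":0.39,"y":0.84,"z":0,"jaw":1},{"rx":0,"ry":0,"rz":0.41,"x":0.39,"y":0.84,"z":0,"jaw":1},{"rx":0,"ry":0,"rz":0.41,"x":0.39,"y":0.84,"z":0,"jaw":1},{"rx":0,"ry":0,"rz":0.41,"x":0.39,"y":0.84,"z":0,"jaw":1},{"rx":0,"ry":0,"rz":0.41,"x":0.39,"y":0.84,"z":0,"jaw":1},{"rx":0,"ry":0,"rz":0.41,"x":0.39,"y":0.84,"z":0,"jaw":1},{"rx":0,"ry":0,"rz":0,"x":0,"y":0,"z":0,"jaw":1}]'
python3 -c "from h import *;st()"
```

```text
clock: 1.98
tcp_pos: [0.6181, 0.1004, 0.2308]
orientation: [-2.339, -2.093, -0.003]
contact_force: [-0.8, 0.5, -0.7]
grip_width: 0.0855
gripper_force: 0.0
t 1.98 tcp [0.6181 0.1004 0.2308] C [-0.0362  0.3224] closing deg -6.4 toolz [-0.001  0.004 -1.   ] F [-0.8  0.5 -0.7]
```

```bash
python3 -m jog '[{"rx":0,"ry":0,"rz":0,"x":0,"y":0,"z":-0.93,"jaw":1},{"rx":0,"ry":0,"rz":0,"x":0,"y":0,"z":-0.93,"jaw":1},{"rx":0,"ry":0,"rz":0,"x":0,"y":0,"z":-0.93,"jaw":1},{"rx":0,"ry":0,"rz":0,"x":0,"y":0,"z":-0.93,"jaw":1},{"rx":0,"ry":0,"rz":0,"x":0,"y":0,"z":0,"jaw":1}]'
python3 - <<'E'
from h import *
st(); a=grab_frame("scene")[:,:,::-1]; w=grab_frame("wrist")[:,:,::-1]
cv2.imwrite("pics/p3.png",np.hstack([cv2.resize(a[150:390,200:520],(400,300)),cv2.resize(w,(400,300))]))
E
```

```text
clock: 2.6
tcp_pos: [0.6138, 0.0921, 0.0038]
orientation: [-2.347, -2.082, 0.014]
contact_force: [0.9, -0.5, -0.1]
grip_width: 0.0859
gripper_force: 0.0
t 2.6 tcp [0.6138 0.0921 0.0038] C [-0.0381  0.3133] closing deg -6.9 toolz [-0.01  -0.003 -1.   ] F [ 0.9 -0.5 -0.1]
```

View pics/p3.png

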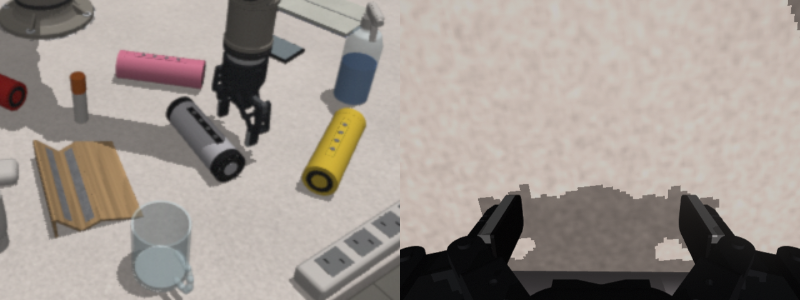

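```bash
python3 -m jog '[{"rx":0,"ry":0,"rz":0,"x":-0.03,"y":-0.3,"z":0.06,"jaw":1},{"rx":0,"ry":0,"rz":0,"x":-0.03,"y":-0.3,"z":0,"jaw":1},{"rx":0,"ry":0,"rz":0,"x":-0.03,"y":-0.3,"z":0,"jaw":1},{"rx":0,"ry":0,"rz":0,"x":-0.03,"y":-0.3,"z":0,"jaw":1},{"rx":0,"ry":0,"rz":0,"x":-0.03,"y":-0.3,"z":0,"jaw":1},{"rx":0,"ry":0,"rz":0,"x":-0.03,"y":-0.3,"z":0,"jaw":1}]'
python3 - <<'E'
from h import *
st(); a=grab_frame("top")[:,:,::-1]
cv2.imwrite("pics/p4.png",cv2.resize(a[90:310,230:450],None,fx=2.7,fy=2.7))
E
```

```text
clock: 3.45
tcp_pos: [0.6069, -0.0152, 0.0116]
orientation: [-2.35, -2.085, 0.0]
contact_force: [0.7, 0.8, 0.8]
grip_width: 0.0854
gripper_force: 0.1
t 3.45 tcp [ 0.6069 -0.0152  0.0116] C [-0.0168  0.2079] closing deg -6.8 toolz [-0. -0. -1.] F [0.7 0.8 0.8]
```

View pics/p4.png

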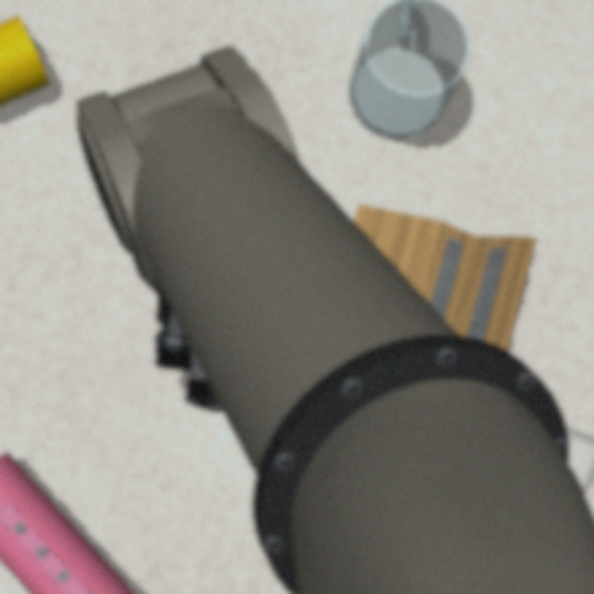

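The arm hides the speaker in the top view, so I use the scene camera.

```bash
python3 - <<'E'
from h import *
a=grab_frame("scene")[:,:,::-1].copy(); st()
cv2.imwrite("pics/p5.png",cv2.resize(a[190:370,210:430],None,fx=3,fy=3))
E
```

```text
t 3.55 tcp [ 0.6067 -0.0174  0.0113] C [-0.0164  0.2057] closing deg -7.0 toolz [-0.001 -0.002 -1.   ] F [-0.3  0.2  0.2]
```

View pics/p5.png

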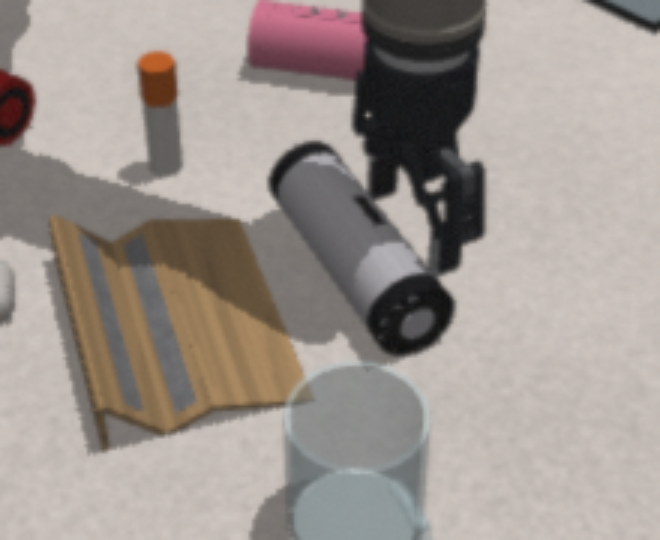

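```bash
python3 - <<'E'
from h import *
e=ray("scene",(210+417/3,190+321/3),.029); print("far end",toC(e), "before", toC(ray("scene",(200+537/2.9,200+245/2.9),.029)))
print("tips",toC(ray("scene",(210+450/3,190+268/3),.025)))
E
```

```text
far end [[0.07686393 0.17387213]] before [[0.06572906 0.25729309]]
tips [[0.03173005 0.21572206]]
```

The far end moved about 83 mm, from (66, 257) to (77, 174) mm in the cradle frame, so the speaker rolled about 165°. Its buttons are now underneath and its middle is near x = -10 mm. Next I square it to the trough while rolling to the ramp's foot.

```bash
python3 -m jog '[{"rx":0,"ry":0,"rz":-0.2,"x":-0.04,"y":-0.29,"z":0.02,"jaw":1},{"rx":0,"ry":0,"rz":-0.2,"x":-0.04,"y":-0.29,"z":0.02,"jaw":1},{"rx":0,"ry":0,"rz":-0.2,"x":-0.04,"y":-0.29,"z":0.02,"jaw":1},{"rx":0,"ry":0,"rz":-0.2,"x":-0.04,"y":-0.29,"z":0.02,"jaw":1},{"rx":0,"ry":0,"rz":0,"x":0,"y":0,"z":0,"jaw":1}]'
python3 - <<'E'
from h import *
a=grab_frame("scene")[:,:,::-1].copy(); st()
cv2.imwrite("pics/p6.png",cv2.resize(a[190:370,210:430],None,fx=3,fy=3))
E
```

```text
clock: 4.18
tcp_pos: [0.5976, -0.0855, 0.0168]
orientation: [2.492, 1.912, -0.0]
contact_force: [-0.1, 2.0, -1.0]
grip_width: 0.0858
gripper_force: 0.9
t 4.22 tcp [ 0.5973 -0.0844  0.0165] C [-0.0081  0.1386] closing deg -14.9 toolz [-0. -0. -1.] F [ 0.   1.1 -1. ]
```

View pics/p6.png

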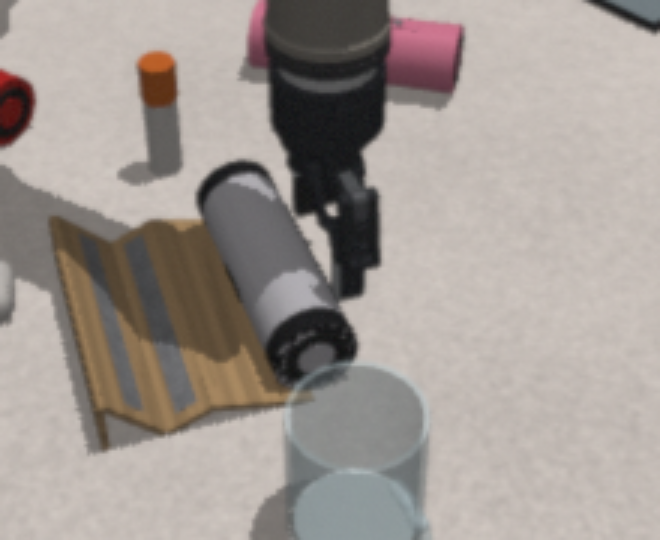

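```bash
python3 - <<'E'
from h import *
e=ray("scene",(210+316/3,190+356/3),.030); print("far end",toC(e))
E
python3 -m jog '[{"rx":0,"ry":0,"rz":0,"x":-0.05,"y":-0.18,"z":0.01,"jaw":1},{"rx":0,"ry":0,"rz":0,"x":-0.05,"y":-0.18,"z":0.01,"jaw":1},{"rx":0,"ry":0,"rz":0,"x":-0.05,"y":-0.18,"z":0.01,"jaw":1},{"rx":0,"ry":0,"rz":0,"x":-0.05,"y":-0.18,"z":0.02,"jaw":1},{"rx":0,"ry":0,"rz":0,"x":-0.05,"y":-0.18,"z":0.02,"jaw":1},{"rx":0,"ry":0,"rz":0,"x":-0.05,"y":-0.18,"z":0.02,"jaw":1}]'
python3 - <<'E'
from h import *
a=grab_frame("scene")[:,:,::-1].copy(); st()
cv2.imwrite("pics/p7.png",cv2.resize(a[190:370,210:430],None,fx=3,fy=3))
E
```

```text
far end [[0.08760594 0.10017713]]
clock: 4.97
tcp_pos: [0.5815, -0.1453, 0.0228]
orientation: [2.485, 1.922, 0.007]
contact_force: [2.2, 5.9, 3.5]
grip_width: 0.0851
gripper_force: 3.3
t 5.03 tcp [ 0.5805 -0.148   0.0227] C [-0.0077  0.0728] closing deg -14.7 toolz [ 0.002  0.001 -1.   ] F [-0.1 -0.4  0. ]
```

View pics/p7.png

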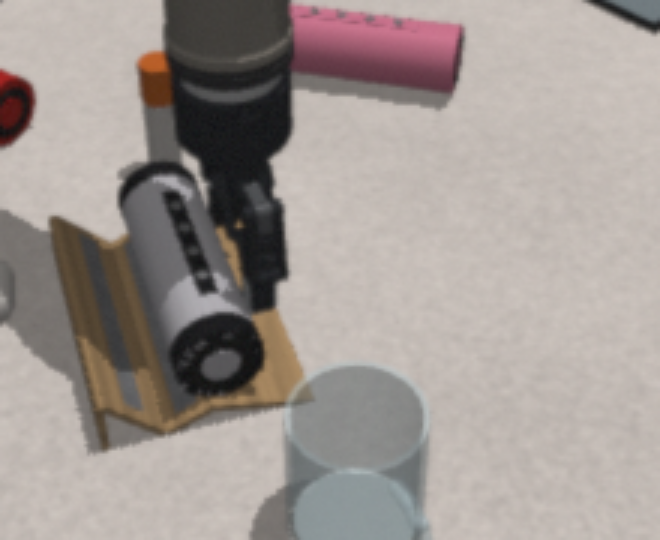

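It has rolled on up the ramp with its buttons coming round on top, and it is at the lip. Its far end was at x = 87.6 mm, so it is centred. I finish the push.

```bash
python3 -m jog '[{"rx":0,"ry":0,"rz":0,"x":-0.04,"y":-0.13,"z":0,"jaw":1},{"rx":0,"ry":0,"rz":0,"x":-0.04,"y":-0.13,"z":0,"jaw":1},{"rx":0,"ry":0,"rz":0,"x":-0.04,"y":-0.13,"z":0,"jaw":1},{"rx":0,"ry":0,"rz":0,"x":0,"y":0,"z":0,"jaw":1},{"rx":0,"ry":0,"rz":0,"x":0,"y":0,"z":0,"jaw":1}]'
python3 -c "from h import *;st()"
python3 -m jog '[{"rx":0,"ry":0,"rz":0,"x":0.06,"y":0.24,"z":0,"jaw":1},{"rx":0,"ry":0,"rz":0,"x":0.12,"y":0.48,"z":0,"jaw":1},{"rx":0,"ry":0,"rz":0,"x":0.12,"y":0.48,"z":0.3,"jaw":1},{"rx":0,"ry":0,"rz":0,"x":0.12,"y":0.5,"z":0.9,"jaw":1},{"rx":0,"ry":0,"rz":0,"x":0.12,"y":0.6,"z":0.8,"jaw":1},{"rx":0,"ry":0,"rz":0,"x":0.12,"y":0.9,"z":0.4,"jaw":1},{"rx":0,"ry":0,"rz":0,"x":0,"y":0.9,"z":0.2,"jaw":1},{"rx":0,"ry":0,"rz":0,"x":0,"y":0,"z":0,"jaw":1}]'
python3 - <<'E'
from h import *
a=grab_frame("scene")[:,:,::-1].copy(); b=grab_frame("top")[:,:,::-1]; st()
cv2.imwrite("pics/p8.png",np.hstack([cv2.resize(a[220:370,210:350],(400,429)),cv2.resize(b[140:290,310:450],(400,429))]))
E
```

```text
clock: 5.65
tcp_pos: [0.5724, -0.1714, 0.0219]
orientation: [-2.489, -1.916, -0.0]
contact_force: [0.6, 0.6, -0.0]
grip_width: 0.0857
gripper_force: 0.0
t 5.65 tcp [ 0.5724 -0.1714  0.0219] C [-0.0095  0.0481] closing deg -14.8 toolz [-0.  0. -1.] F [ 0.6  0.6 -0. ]
clock: 6.65
tcp_pos: [0.6117, 0.0835, 0.1798]
orientation: [-2.478, -1.929, -0.008]
contact_force: [0.5, 0.1, 0.4]
grip_width: 0.0857
gripper_force: 0.0
t 6.75 tcp [0.6116 0.0765 0.178 ] C [-0.0362  0.2976] closing deg -14.6 toolz [ 0.  0. -1.] F [ 0.4 -0.6  0. ]
```

View pics/p8.png

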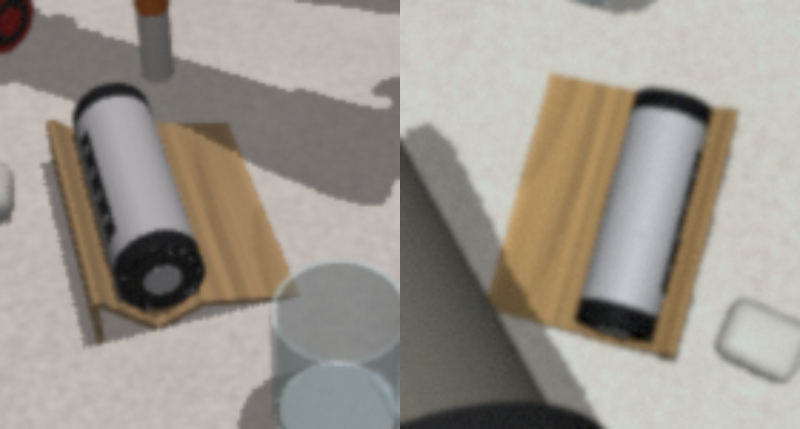

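The speaker lies in the V, parallel to the trough (scene end face at about (266,318)). I check the centring with numbers.

```bash
python3 - <<'E'
from h import *
print("far",toC(ray("scene",(210+160/2.857,220+279/2.86),.039)))
print("near top",toC(ray("top",(310+217/2.857,140+334/2.86),.028)),"far top",toC(ray("top",(310+277/2.857,140+90/2.86),.06)))
print(proj("scene",[[*toW((.088,0)),.039]]), proj("scene",[[*toW((.1,0)),.039]]))
E
```

```text
far [[0.08931297 0.00279093]]
near top [[-0.08941714 -0.00324091]] far top [[0.08965204 0.00498649]]
[[264.3923158  317.39036957]] [[265.79505492 322.01072667]]
```

```bash
python3 -m jog '[{"rx":0,"ry":0,"rz":0,"x":0,"y":0,"z":0,"jaw":1},{"rx":0,"ry":0,"rz":0,"x":0,"y":0,"z":0,"jaw":1},{"rx":0,"ry":0,"rz":0,"x":0,"y":0,"z":0,"jaw":1},{"rx":0,"ry":0,"rz":0,"x":0,"y":0,"z":0,"jaw":1}]' >/dev/null
python3 - <<'E'
from h import *
a=grab_frame("scene"); 
for i in range(8): b=grab_frame("scene")
d=np.abs(a.astype(int)-b)[240:340,225:290].max(2); print("changed px",(d>25).sum())
if (d>25).sum()<40: print(r.hand_in())
E
```

```text
changed px 5
the job is handed in; nothing more can be done
None
```

The speaker was rolled over the lip into the V and handed in at rest, measured about 0.5 mm off the cradle's middle and close to parallel with the trough; the hand is clear, and I made no contact with anything else, though I did not re-measure the bystanders.

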